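# Tip the washed tray over onto the draining board

## Task

Turn the white tray upside down onto the blue draining board using only pushes of the fingertips: push it across the bench until its foot stops squarely against the board's front edge, then keep pushing on the near rim and work the fingertips upward so that the tray tips up on that edge and falls over onto the board, open side down. If any of it still overhangs, push it on until the whole tray lies flat on the board, in front of the rail. Do not grip the tray or pick it up, and leave the things around it where they stand.

Things in the scene. Friction and masses are not known exactly. Their poses are not given: they have to be found in the camera images.
- tray: White shallow plastic tray, about 70 g, loose, lying open side up. Foot 70 x 112 mm (x, y), straight walls, 18 mm high; a rim 3 mm thick stands out 9 mm all round at the top (88 x 130 mm, from z = 15 to 18 mm). Origin at the centre of its underside; own z points out of the open side: up at the start, down at the end. Own y runs along the long sides; own x points roughly at the board.
- corner_1 (a point): corner of the tray's rim, half-way through the rim's thickness, at (44, 65, 16.5) mm in the tray's frame
- corner_2 (a point): corner of the tray's rim, half-way through the rim's thickness, at (44, -65, 16.5) mm in the tray's frame
- corner_3 (a point): corner of the tray's rim, half-way through the rim's thickness, at (-44, 65, 16.5) mm in the tray's frame
- corner_4 (a point): corner of the tray's rim, half-way through the rim's thickness, at (-44, -65, 16.5) mm in the tray's frame
- side_1 (a point): middle of the outer edge of the rim on the tray's long side toward the board, at (44, 0, 16.5) mm in the tray's frame. With the foot against the board's front edge, this rim reaches 9 mm over the board, 5 mm above it, and the tray tips over it
- side_2 (a point): middle of the outer edge of the rim on the long side toward the robot, at (-44, 0, 16.5) mm in the tray's frame. With low fingertips pressed on it (some 5 to 10 N) and moved up along an arc about the board's front edge (radius about 80 mm), friction carries this rim up; once it is tipped up 55 degrees or more, fingers behind it and below the rim can push it over forward. It falls over by itself from about 105 degrees
- drain_board: Blue flat draining board with thin grey lines, fixed to the bench: 135 (x) x 200 (y) mm, 10 mm thick. Origin at the centre of its underside, x from its front edge to its back. The front edge, toward the robot, is a square step 10 mm high at x = -67.5 mm. The top is flat (z = 10 mm) from there to x = 58.5 mm; behind it, to x = 67.5 mm, a rail rises to 18 mm above the bench.
- tube_rack: blue test-tube rack with tubes, 50 x 150 x 104 mm, origin at the centre of its underside, a bystander
- ferrule_box: small clear box with a red lid, 55 x 78 x 23 mm, origin at the centre of its underside, a bystander
- amber: small brown bottle with a black cap, 49 mm across, 99 mm high, origin at the centre of its underside, a bystander
- white: white bottle with a red cap, 55 mm across, 111 mm high, origin at the centre of its underside, a bystander
- beaker: small empty beaker, 46 mm across, 58 mm high, origin at the centre of its underside, a bystander
- vial_near: small vial with a black cap, 23 mm across, 51 mm high, origin at the centre of its underside, a bystander
There are look-alikes about, which are no part of the job. There is more than one size of the tray; the job needs the larger.

How it is judged:
On the way, in this order (a step that is already met when the one before it is completed fails the run):
1. the tray lies flat, open side up, with its long side against the board's front edge (parallel within 7 degrees, foot within 8 mm of it) (angle between tray's own z axis and vertical below 0.15 rad and angle between the x axis of tray and the x axis of drain_board, either way round below 0.12 rad and ((x of side_1 in the frame of drain_board between -0.0665 and -0.05 m and height (world z) of side_1 below 0.022 m) or (x of side_2 in the frame of drain_board between -0.0665 and -0.05 m and height (world z) of side_2 below 0.022 m))).
2. the tray is tipped up to 57 to 115 degrees on the long side at the board's front edge (angle between tray's own z axis and vertical between 1 and 2 rad and ((x of side_1 in the frame of drain_board between -0.0785 and -0.02 m and height (world z) of side_1 below 0.022 m) or (x of side_2 in the frame of drain_board between -0.0785 and -0.02 m and height (world z) of side_2 below 0.022 m))).
At the end, for the whole second after the job is handed in: The tray lies still and upside down (within 4 degrees of flat), every corner on the board's flat top in front of the back rail, none overhanging the board's edges by more than 2 mm (angle between tray's own z axis and vertical above 3.07 rad and x of corner_1 in the frame of drain_board between -0.0695 and 0.062 m and y of corner_1 in the frame of drain_board between -0.102 and 0.102 m and height (world z) of each of corner_1, corner_2, corner_3, corner_4 below 0.017 m and x of corner_2 in the frame of drain_board between -0.0695 and 0.062 m and y of corner_2 in the frame of drain_board between -0.102 and 0.102 m and x of corner_3 in the frame of drain_board between -0.0695 and 0.062 m and y of corner_3 in the frame of drain_board between -0.102 and 0.102 m and x of corner_4 in the frame of drain_board between -0.0695 and 0.062 m and y of corner_4 in the frame of drain_board between -0.102 and 0.102 m and linear speed of tray below 0.02 m/s and angular speed of tray below 0.2 rad/s); the robot touches nothing.
It fails at once if the tray is lifted clear: all four corners more than 45 mm above the bench at once (height (world z) of each of corner_1, corner_2, corner_3, corner_4 above 0.045 m).
It fails at once if the tray is gripped: its rim between the finger pads (x of the grasp point in the frame of tray between -0.042 and 0.042 m and y of the grasp point in the frame of tray between -0.062 and 0.062 m and z of the grasp point in the frame of tray between 0.006 and 0.032 m and contact force between the fingers and tray above 0.2 N).
It fails at once if a bystander (rack, box, bottle, beaker or vial) is moved more than 20 mm or tipped (distance of any of tube_rack, ferrule_box, amber, white, beaker, vial_near from where it was at the start of the episode above 0.02 m or angle between any of tube_rack, ferrule_box, amber, white, beaker, vial_near's own z axis and vertical above 0.35 rad).
It also fails if it takes over 61 s, if anything falls off the work surface, if the arm or the gripper's body presses on something with over 40 N, if the wrist force passes 120 N, or if a joint passes its speed limit or range.

## Robot

A 7-joint arm with a two-finger parallel gripper is mounted at the origin on a cart in front of the work surface, level with it; the furniture and walls round the work are solid. World frame = base frame: x ahead of the robot, y to its left, z up, the work surface at z = 0. Lengths are in m, angles in rad, forces in N, time in s.
With the tool pointing down it reaches from about 0.4 to 0.875 m from the base axis. Payload 19.3 kg.
Tool frame: the origin (TCP) lies midway between the tips of the shut fingers; the grasp point (between the pads) lies bot.grip_point_offset behind it (bot.grip_point_offset is the distance from the TCP to the grasp point, in m); z points along the fingers, y is the direction in which the jaws open and shut (so a half turn about z gives the same grasp; the last joint's range is limited). The gripper opens to 85 mm and grips with 20 to 120 N. Pads are 22 mm wide; open, the fingers measure 114 mm over their backs; the gripper's body (76 mm by 85 mm) begins 54 mm behind the grasp point. The pads swing forward as they close: fully open they stand 13 mm farther back than shut.
Start: joints at [-1.176, 0.521, -0.036, 1.599, 0.021, 1.021, -0.113], TCP at [0.28, 0.559, 0.231] pointing down, gripper open.
Joint ranges: [-2.91, 2.91], [-0.3, 2.13], [-1.5, 1.42], [0.17, 2.43], [-1.26, 4.41], [0.16, 1.93], [-2.52, 2.52]. Speed limits (rad/s): [1.89, 1.89, 2.39, 2.39, 3.01, 3.01, 3.01].

## Interface

Orientations are given as [roll, pitch, yaw] about the fixed x, y, z axes, in that order (R = Rz(yaw) Ry(pitch) Rx(roll)).
In Python, from workcell import bot gives the robot as it stands.
- The arm moves only by the tool servo_tool, never from a script. Its argument "rows" is a list that holds one entry, the list of rows, each a list of 6 numbers: the shift along the tool's x, y, z in cm, then the turn, a rotation vector about the tool's x, y, z in degrees. A call has 1 to 5 rows; each row shifts and turns the commanded pose from where the row before left it, along the tool's axes as they then stand; what a row does not reach is not made up. A row lasts 1/8 s, in which the tool goes at most 62.5 mm and 10.7 degrees, less where a joint would pass 70% of its speed; a pose out of reach is approached as far as the arm can. A call is refused whole if a number of a shift passes 6.25 or a number of a turn 10.7, either way. A call with a gripper value outside its range is refused whole. "grip" is the opening, from -1 (shut) to 1 (fully open), so that 0 is half open, set as the call begins (left out, the last holds). The fingers move at their own pace and stop on an object; "squeeze" is the grip in N (left out, the last holds). Time passes only in rows, so rows that do not move let the fingers close. It gives the time, the measured TCP pose, the force and the opening at its end, in the units of the state.
- bot.observe(): the state, without advancing time (a new reading comes with each control period).
- bot.grab_frame(name): name is "side" or "top"; returns a dict with "image" (480x640x3 uint8, red, green, blue), "K" (3x3 intrinsics, pixels), "R" (3x3) and "t" (3): a world point X has camera coordinates R X + t. Camera axes: x right, y down, z forward; pixel columns grow to the right and rows downward; lengths in m; the calibration is good to about 2 mm. A picture is of the moment at which its call begins. There is no depth.
- bot.job_done(): hands the job in, once; it reports no verdict.
The state is a dict: "clock": time; "qpos": joint angles; "qd": joint speeds; "joint_efforts": joint torques, N m; "position": TCP position; "tool_rot": TCP orientation; "force": force on the tool from outside, world axes, zero at the start; "moment": the same for the moment, N m; "grip_width": finger opening in m.
Only numpy, scipy, OpenCV 4.12 (cv2) and the standard library are available. Lean on these libraries where they do the work, as an engineer would, in place of code of your own. Each camera call takes 0.05 s, during which the arm holds its last target.

## Working session

There is one attempt and no reset: what is moved stays moved. The work goes in short steps, Python scripts to look and compute and a tool call to move; the robot and the scene stay as the last step left them, time stands still between calls to the robot, and variables do not carry over. Pictures are saved under pics/ and viewed, and the job is handed in when it is done.

Besides the shell and the picture viewer there is one more tool, called after "Call:" as a command line: name --argument value ..., lists and objects as JSON in quotes. servo_tool: Moves the arm, as the interface text tells. Its arguments: {"type":"object","properties":{"rows":{"type":"array"},"grip":{"type":"number"},"squeeze":{"type":"number"}},"required":["rows"]}

```bash
ls; mkdir -p pics; python3 - <<'E'
from workcell import bot
import cv2
print(bot.observe()); print(bot.grip_point_offset)
for n in("side","top"):
    f=bot.grab_frame(n); cv2.imwrite(f"pics/{n}0.png",f["image"][:,:,::-1]); print(n,f["K"],f["R"],f["t"])
E
```

```text
pics
{'clock': 0.0, 'qpos': array([-1.17616679,  0.5220265 , -0.0363148 ,  1.5999577 ,  0.0212136 ,
        1.02110497, -0.11281702]), 'qd': array([ 0.00125076, -0.0007083 ,  0.0010708 , -0.00126234, -0.00136948,
       -0.00191808, -0.00213077]), 'joint_efforts': array([ 4.63578290e-04, -9.27118993e+01,  1.97959498e+00, -3.69925261e+01,
        1.77575106e-02,  8.25520634e-03,  2.95194525e-05]), 'position': array([0.28006905, 0.5583836 , 0.23073611]), 'tool_rot': array([-3.14048563e+00,  9.61395332e-05,  2.67673145e+00]), 'force': array([ 0.56100536, -0.92320781, -0.10161206]), 'moment': array([-0.0233002 ,  0.0435568 , -0.03844998]), 'grip_width': 0.08569413731064804}
0.0187
side [[538.87953241   0.         328.09638854]
 [  0.         538.87953241 232.14778019]
 [  0.           0.           1.        ]] [[ 0.86403584 -0.50325118 -0.0134283 ]
 [-0.32273031 -0.53323224 -0.78199011]
 [ 0.38637704  0.6800012  -0.62314617]] [-0.38779748  0.33776473  0.80549107]
top [[606.79248032   0.         315.96053293]
 [  0.         606.79248032 238.23287008]
 [  0.           0.           1.        ]] [[ 0.0149585  -0.99987025  0.00597692]
 [-0.99194019 -0.01559152 -0.12574405]
 [ 0.12582092 -0.0040478  -0.99204471]] [0.23244354 0.57062425 1.51319966]
```

View pics/side0.png

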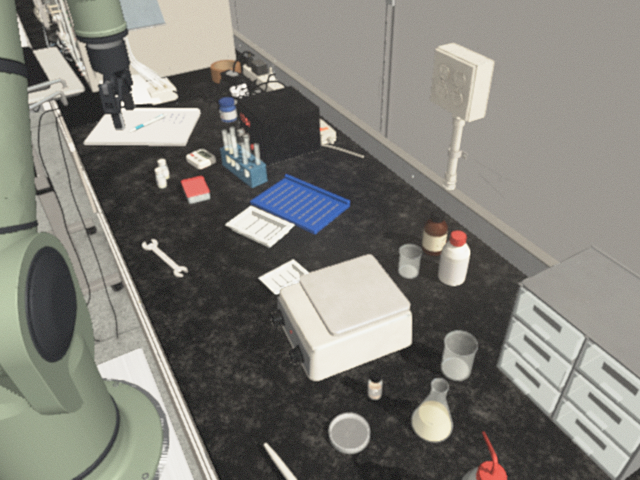

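View pics/top0.png

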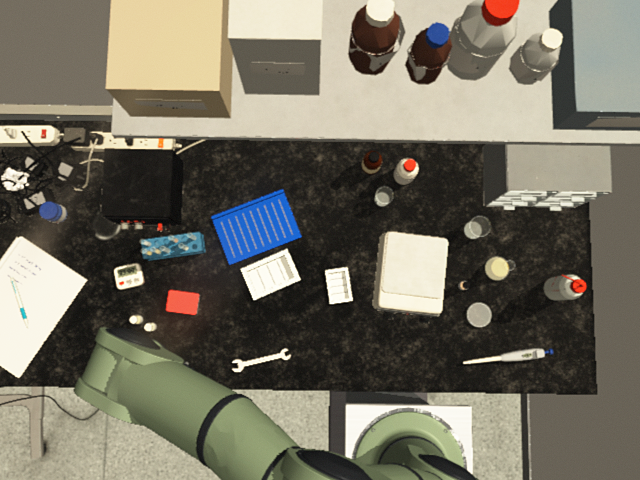

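In the top view, two things could be taken for the tray: the white tray at (271,275), touching or near the board, and a smaller one at (339,286). The notebook at (35,310) and the balance at (410,272) are clearly different. I'll measure the trays and the board.

```bash
cat > h.py <<'E'
import numpy as np, cv2
from workcell import bot
def ray(f,uv,z):
    K,R,t=f["K"],f["R"],f["t"]
    d=R.T@np.linalg.inv(K)@np.array([uv[0],uv[1],1.]); c=-R.T@t
    return c+d*(z-c[2])/d[2]
def proj(f,X):
    p=f["K"]@(f["R"]@np.asarray(X,float)+f["t"]); return p[:2]/p[2]
def big(m,box):
    mm=np.zeros_like(m); x0,y0,x1,y1=box; mm[y0:y1,x0:x1]=m[y0:y1,x0:x1]
    cs,_=cv2.findContours(mm,cv2.RETR_EXTERNAL,cv2.CHAIN_APPROX_NONE)
    return max(cs,key=cv2.contourArea)
def blue(im):
    h=cv2.cvtColor(im,cv2.COLOR_RGB2HSV); return cv2.inRange(h,(108,120,60),(125,255,255))
def white(im):
    h=cv2.cvtColor(im,cv2.COLOR_RGB2HSV); return cv2.inRange(h,(0,0,120),(180,70,255))
def rectw(f,c,z):
    # min-area rect in the world on plane z
    P=np.array([ray(f,p[0],z)[:2] for p in c])*1000
    r=cv2.minAreaRect(P.astype(np.float32)); return r, cv2.boxPoints(r)
E
python3 - <<'E'
from h import *
f=bot.grab_frame("top"); im=f["image"]
np.set_printoptions(precision=1,suppress=True)
cb=big(blue(im),(200,180,310,270)); print("board",rectw(f,cb,.010))
for b in((235,240,308,305),(318,255,362,312)):
    c=big(white(im),b); print("tray",cv2.boundingRect(c),rectw(f,c,.018))
cr=im[170:330,190:370]; cv2.imwrite("pics/crop0.png",cv2.resize(cr,None,fx=4,fy=4,interpolation=cv2.INTER_CUBIC)[:600,:,::-1])
g=bot.grab_frame("side");cr=g["image"][100:320,130:370]; cv2.imwrite("pics/crop1.png",cv2.resize(cr,None,fx=2.7,fy=2.7,interpolation=cv2.INTER_CUBIC)[:600,:,::-1])
E
```

```text
board (((599.2490844726562, 397.89837646484375), (139.70216369628906, 202.86053466796875), 22.37615203857422), array([[496. , 465.1],
       [573.3, 277.5],
       [702.5, 330.7],
       [625.2, 518.3]], dtype=float32))
tray (240, 248, 61, 52) (((475.662353515625, 357.2078552246094), (89.89286804199219, 132.48167419433594), 24.57588005065918), array([[407.2, 398.8],
       [462.3, 278.3],
       [544.1, 315.7],
       [489. , 436.1]], dtype=float32))
tray (325, 267, 28, 37) (((449.74591064453125, 181.82028198242188), (89.12895965576172, 60.894039154052734), 8.880719184875488), array([[401. , 205. ],
       [410.4, 144.9],
       [498.5, 158.6],
       [489.1, 218.8]], dtype=float32))
```

```bash
python3 - <<'E'
from h import *
f=bot.grab_frame("top");g=bot.grab_frame("side")
np.set_printoptions(precision=3,suppress=True)
# bystander approximate positions, top view
for n,uv,z in (("rack",(172,245),.1),("box",(183,302),.023),("amber",(372,160),.099),("white",(407,166),.111),("beaker",(384,197),.058),("vials",(136,320),.05),("vial2",(150,327),.05),("timer",(129,277),.02),("vialr",(463,286),.05)): print(n,ray(f,uv,z))
E
```

```text
rack [0.537 0.592 0.1  ]
box [0.4   0.576 0.023]
amber [0.757 0.105 0.099]
white [0.74  0.02  0.111]
beaker [0.672 0.07  0.058]
vials [0.354 0.685 0.05 ]
vial2 [0.337 0.649 0.05 ]
timer [0.462 0.717 0.02 ]
vialr [ 0.45  -0.129  0.05 ]
```

View pics/crop0.png

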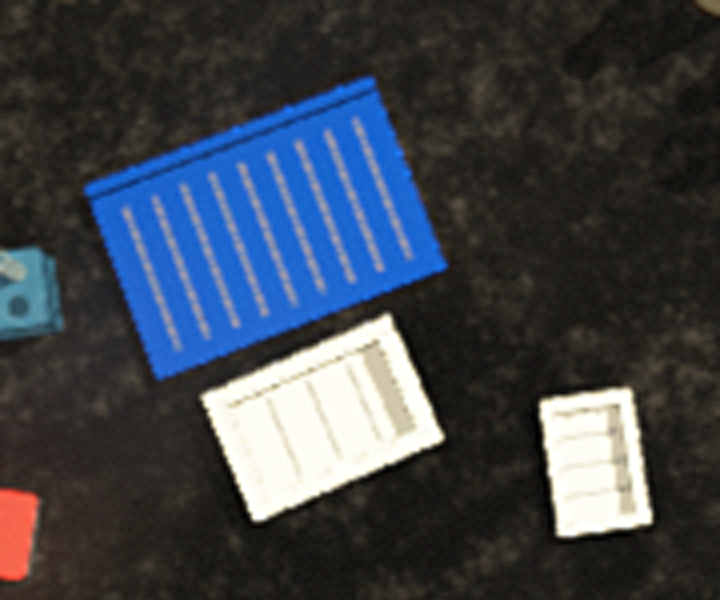

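View pics/crop1.png

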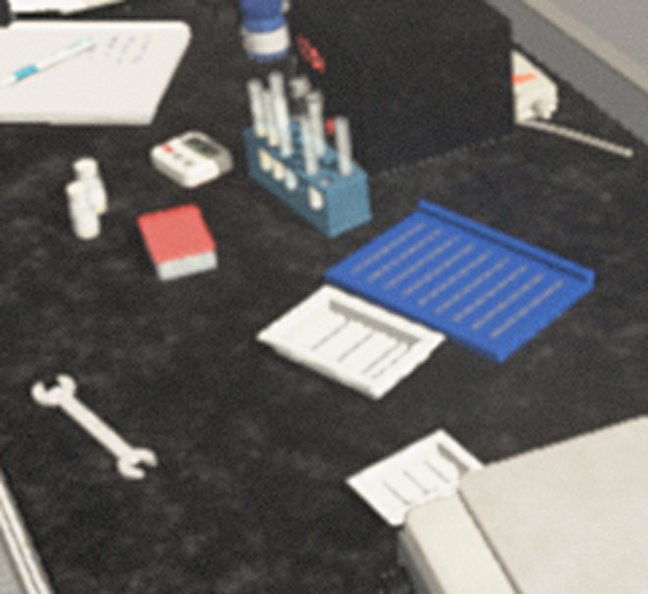

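In the crops, the tray at top-view pixel (271,275) measures 90 x 132 mm, so it is the larger one. The look-alike at (339,286) is 61 x 89 mm. The board's front edge is about 26 mm ahead of the tray's foot. I'll turn the wrist so the jaws lie along the board's edge.

Call:
servo_tool --rows '[[[0,0,0,0,0,-9.8],[0,0,0,0,0,-9.8],[0,0,0,0,0,-9.8],[0,0,0,0,0,-9.8],[0,0,0,0,0,-9.8]]]' --grip 1

```text
clock: 0.92
position: [0.2802, 0.5586, 0.2312]
tool_rot: [-3.141, -0.0, -2.746]
force: [-0.2, -0.0, -0.6]
grip_width: 0.0854
```

```bash
cat >> h.py <<'E'
from scipy.spatial.transform import Rotation as Ro
def front(f):
    im=f["image"]; return rectw(f,big(blue(im),(200,180,310,270)),.010)
def state():
    s=bot.observe(); R=Ro.from_euler('xyz',s["tool_rot"]).as_matrix(); return s,R
E=np.array([.536,.3719,0]); yb=np.radians(22.4)
BX=np.array([np.cos(yb),np.sin(yb),0]); BY=np.array([-np.sin(yb),np.cos(yb),0])
def b2w(x,y,z): return E+BX*x+BY*y+np.array([0,0,z])   # board frame with x=0 at the front edge
def w2b(p): d=np.asarray(p)-E; return np.array([d@BX,d@BY,d[2]])
def rep(goal=None):
    s,R=state(); print("t %.2f"%s["clock"],"pos_b mm",(w2b(s["position"])*1000).round(1),"rpy",np.degrees(s["tool_rot"]).round(2),"F_b",np.round([s["force"]@BX,s["force"]@BY,s["force"][2]],1),"w",round(s["grip_width"]*1000,1))
    if goal is not None: print("shift cm in tool",(R.T@(b2w(*goal)-s["position"])*100).round(2))
E
python3 - <<'E'
from h import *
np.set_printoptions(precision=4,suppress=True)
rep((-.15,.008,.15)); 
# edge line by fitting lines to contour sides, top and side views
for n,box in(("top",(200,180,310,270)),("side",(245,170,355,235))):
    f=bot.grab_frame(n); c=big(blue(f["image"]),box)
    P=np.array([ray(f,p[0],.010) for p in c]); B=np.array([w2b(p) for p in P])
    m=(abs(B[:,0])<.008)&(abs(B[:,1])<.085); Q=(B[m]*1000).astype(np.float32)[:,:2]
    v=cv2.fitLine(Q,cv2.DIST_HUBER,0,.01,.01).ravel(); print(n,len(Q),v,"angle off",np.degrees(np.arctan2(-v[0]*np.sign(v[1]),abs(v[1]))))
    for nm,sel in(("y-",(abs(B[:,1]+.1)<.008)),("y+",(abs(B[:,1]-.1)<.008))):
        q=B[sel&(B[:,0]>.02)&(B[:,0]<.11)]; print(nm,len(q),(np.median(q,0)*1000).round(1))
    box=(235,240,308,305) if n=="top" else (215,195,300,250)
    c=big(white(f["image"]),box); P=np.array([w2b(ray(f,p[0],.018))[:2]*1000 for p in c]).astype(np.float32)
    print("tray",cv2.minAreaRect(P))
E
```

```text
t 0.93 pos_b mm [-165.4  270.1  231.2] rpy [-179.99   -0.   -157.31] F_b [-0.2  0.1 -0.6] w 85.4
shift cm in tool [ -1.41 -26.22   8.13]
top 61 [ 0.004   1.     -0.1314  0.3746] angle off -0.22903422
y- 32 [  65.1 -100.3   10. ]
y+ 32 [ 64.9 100.1  10. ]
tray ((-61.383644104003906, 9.409324645996094), (89.89283752441406, 132.48165893554688), 2.1758713722229004)
side 54 [ 0.0088 -1.     -4.9522  1.1893] angle off 0.50619644
y- 0 [nan nan nan]
y+ 25 [61.9 95.9 10. ]
tray ((-64.80630493164062, 3.7293548583984375), (97.93820190429688, 139.3275909423828), 2.1983578205108643)
  return _methods._mean(a, axis=axis, dtype=dtype,
  ret = um.true_divide(
```

Call:
servo_tool --rows '[[[-0.3,-5.2,0,0,0,0],[-0.3,-5.2,0,0,0,0],[-0.3,-5.2,0,0,0,0],[-0.3,-5.2,0,0,0,0],[-0.3,-5.3,0,0,0,0]]]'

```text
clock: 1.65
position: [0.394, 0.3215, 0.2314]
tool_rot: [3.141, 0.0, -2.756]
force: [0.2, 1.1, -1.0]
grip_width: 0.0852
```

Call:
servo_tool --rows '[[[-0.3,0,5,0,0,0],[0,0,5,0,0,0],[0,0,5,0,0,0],[0,0,4,0,0,0],[0,0,0,0,0,0]]]'

```text
clock: 2.28
position: [0.395, 0.3231, 0.0394]
tool_rot: [-3.14, -0.004, -2.754]
force: [0.5, -0.5, 1.2]
grip_width: 0.0855
```

```bash
python3 - <<'E'
from h import *
rep((-.13,.009,.0))
for n in("top","side"):
    f=bot.grab_frame(n); im=f["image"]; cr=im[180:340,180:380] if n=="top" else im[140:290,170:370]
    cv2.imwrite(f"pics/{n}1.png",cv2.resize(cr,None,fx=3.5,fy=3.5,interpolation=cv2.INTER_CUBIC)[:,:,::-1])
E
```

```text
t 2.27 pos_b mm [-149.     8.6   39.4] rpy [-179.89   -0.23 -157.82] F_b [ 0.3 -0.7  1.2] w 85.5
shift cm in tool [-1.91  0.05  3.94]
```

View pics/top1.png

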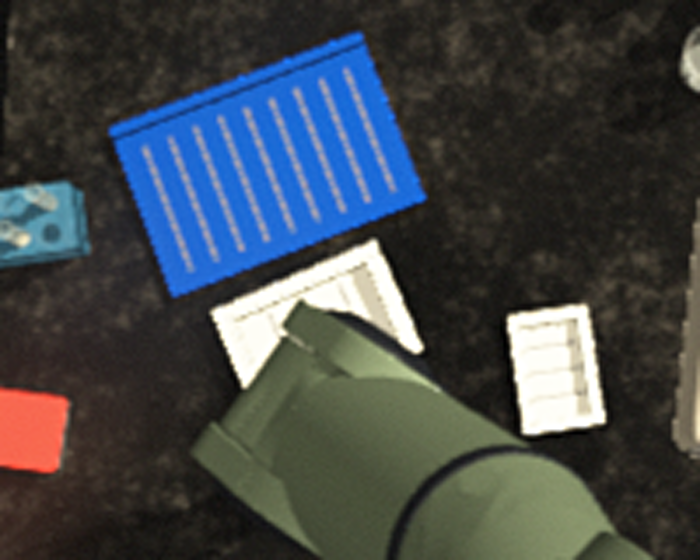

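View pics/side1.png

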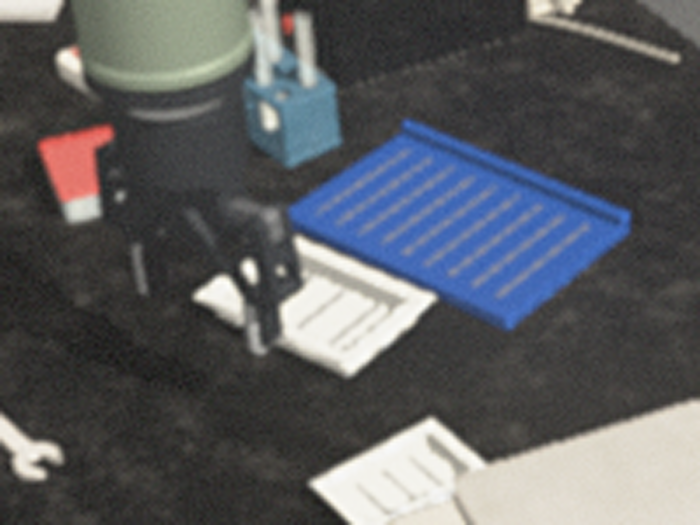

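The side crop shows the fingers above and behind the near rim. I'll lower them in stages and check the tip height, because the open tips sit 13 mm back.

Call:
servo_tool --rows '[[[0,0,1.3,0,0,0],[0,0,1.3,0,0,0],[0,0,1.3,0,0,0],[0,0,0,0,0,0]]]'

```text
clock: 2.88
position: [0.3956, 0.3238, 0.0012]
tool_rot: [-3.141, -0.002, -2.751]
force: [-0.2, 0.2, 0.5]
grip_width: 0.0858
```

Call:
servo_tool --rows '[[[0,0,0.3,0,0,0],[0,0,0.3,0,0,0],[0,0,0,0,0,0]]]'

```text
clock: 3.25
position: [0.3962, 0.3242, -0.0037]
tool_rot: [-3.142, 0.0, -2.751]
force: [0.2, 0.4, 0.1]
grip_width: 0.0857
```

```bash
python3 - <<'E'
from h import *
rep((-.13,.009,.0))
f=bot.grab_frame("side"); im=f["image"]; cr=im[160:280,180:320].copy()
for y in(-57,-43,43,57):
  for x in(-11,11):
    p=proj(f,b2w(-.149+x/1000,.0086+y/1000,.007)); print(y,x,p.round(1))
cv2.imwrite(f"pics/s2.png",cv2.resize(cr,None,fx=5,fy=5,interpolation=cv2.INTER_CUBIC)[:,:,::-1])
E
```

```text
t 3.25 pos_b mm [-147.5    9.2   -3.7] rpy [-180.      0.   -157.64] F_b [0.4 0.3 0.1] w 85.7
shift cm in tool [-1.75 -0.02 -0.37]
-57 -11 [247.4 260.1]
-57 11 [254.6 254.6]
-43 -11 [242.6 257.5]
-43 11 [249.8 252.1]
43 -11 [214.6 242.2]
43 11 [221.9 237.1]
57 -11 [210.2 239.8]
57 11 [217.5 234.8]
```

View pics/s2.png

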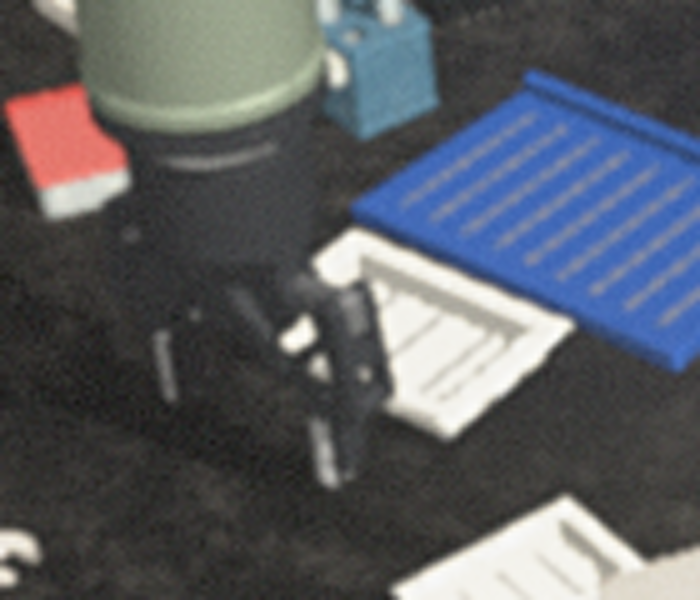

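Call:
servo_tool --rows '[[[-1,0,0,0,0,0],[-1,0,0,0,0,0],[-0.8,0,0,0,0,0],[-0.5,0,0,0,0,0],[-0.5,0,0,0,0,0]]]'

```text
clock: 3.92
position: [0.4314, 0.3386, -0.0038]
tool_rot: [-3.141, -0.0, -2.751]
force: [-0.4, 0.1, -0.8]
grip_width: 0.0854
```

Call:
servo_tool --rows '[[[-0.4,0,0,0,0,0],[-0.4,0,0,0,0,0],[-0.4,0,0,0,0,0],[0,0,0,0,0,0]]]'

```text
clock: 4.42
position: [0.4426, 0.3433, -0.0037]
tool_rot: [3.142, 0.0, -2.751]
force: [-0.5, 0.1, -0.2]
grip_width: 0.0855
```

```bash
cat >> h.py <<'E'
def pic(name):
    f=bot.grab_frame("side"); g=bot.grab_frame("top")
    a=cv2.resize(f["image"][140:260,200:340],None,fx=4,fy=4,interpolation=cv2.INTER_CUBIC)
    b=cv2.resize(g["image"][180:320,200:320],None,fx=2,fy=480/140,interpolation=cv2.INTER_CUBIC)
    cv2.imwrite(f"pics/{name}.png",np.hstack([a,b])[:,:,::-1]); return f,g
E
python3 - <<'E'
from h import *
rep(); pic("p3")
E
```

```text
t 4.42 pos_b mm [-97.3   9.2  -3.7] rpy [ 1.8000e+02  1.0000e-02 -1.5764e+02] F_b [-0.4  0.3 -0.2] w 85.5
```

View pics/p3.png

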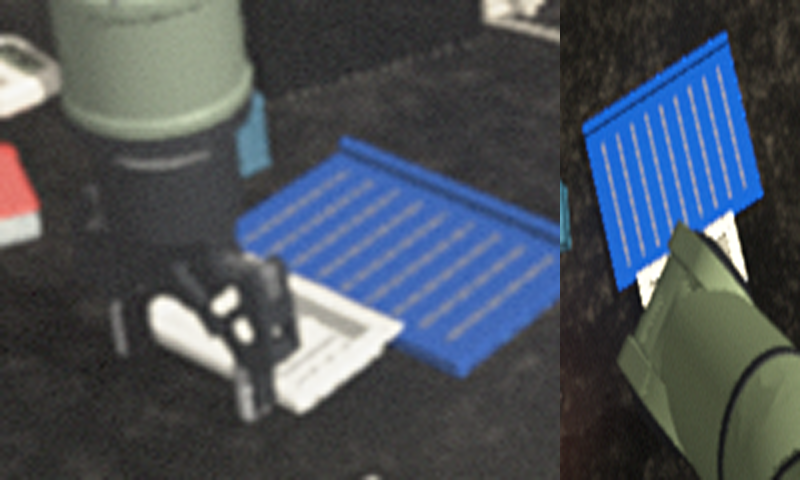

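Call:
servo_tool --rows '[[[-0.3,0,0,0,0,0],[-0.2,0,0,0,0,0],[-0.2,0,0,0,0,0],[0,0,0,0,0,0]]]'

```text
clock: 5.03
position: [0.4489, 0.3459, -0.0037]
tool_rot: [3.142, -0.0, -2.751]
force: [-0.0, 0.0, 0.2]
grip_width: 0.0852
```

Call:
servo_tool --rows '[[[-0.1,0,0,0,0,0],[-0.1,0,0,0,0,0],[0,0,0,0,0,0]]]'

```text
clock: 5.4
position: [0.4492, 0.3459, -0.0039]
tool_rot: [-3.141, -0.003, -2.751]
force: [-9.9, -4.3, 6.5]
grip_width: 0.0851
```

```bash
python3 - <<'E'
from h import *
rep(); f,g=pic("p4")
E
```

```text
t 5.40 pos_b mm [-90.2   9.1  -3.9] rpy [-179.96   -0.18 -157.61] F_b [-10.8  -0.3   6.5] w 85.1
```

View pics/p4.png

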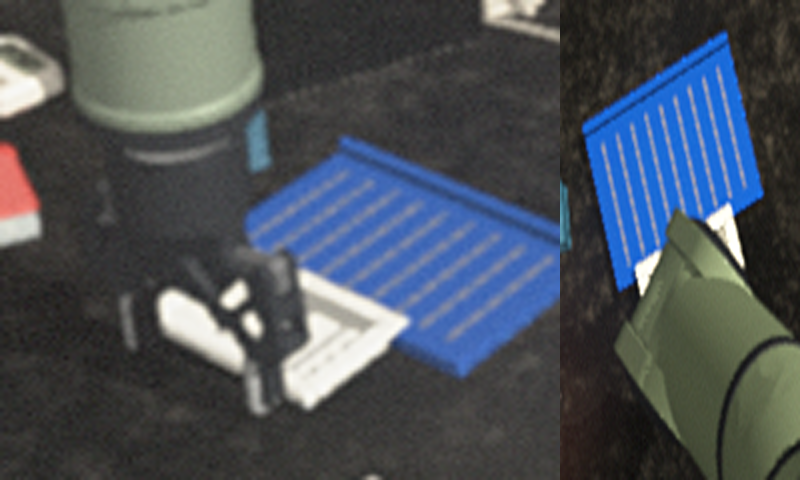

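Foot is against the board: 10.8 N back on the tool, and the tray looks square in the top crop. Now I start the arc upward while keeping the pressure on.

Call:
servo_tool --rows '[[[-0.02,0,-0.27,0,0,0],[-0.03,0,-0.27,0,0,0],[-0.04,0,-0.27,0,0,0],[0,0,0,0,0,0]]]'

```text
clock: 6.0
position: [0.4502, 0.3463, 0.0042]
tool_rot: [-3.141, -0.003, -2.751]
force: [-8.0, -2.4, 1.2]
grip_width: 0.0855
```

```bash
python3 - <<'E'
from h import *
rep(); f,g=pic("p5")
E
```

```text
t 6.00 pos_b mm [-89.1   9.1   4.2] rpy [-1.7996e+02 -1.5000e-01 -1.5762e+02] F_b [-8.3  0.8  1.2] w 85.5
```

View pics/p5.png

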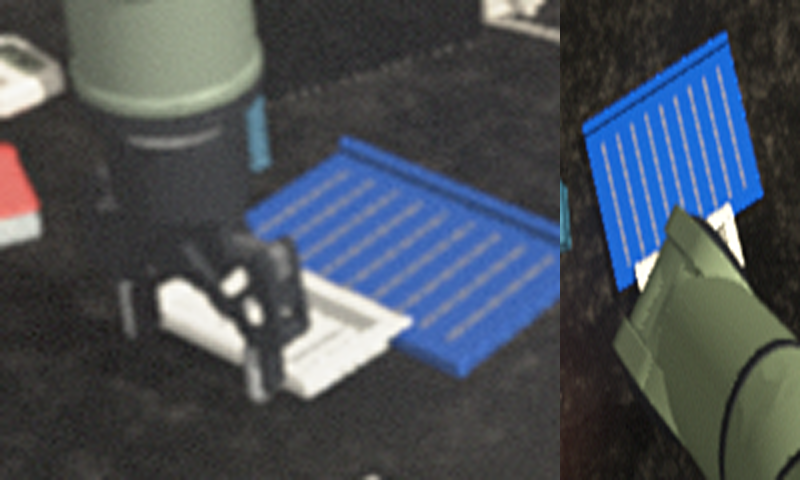

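The near rim is rising with the fingers: its corner went from about (307,408) to (307,397) in the crop. Continuing.

Call:
servo_tool --rows '[[[-0.06,0,-0.3,0,0,0],[-0.07,0,-0.3,0,0,0],[-0.08,0,-0.3,0,0,0],[-0.09,0,-0.3,0,0,0],[0,0,0,0,0,0]]]'

```text
clock: 6.72
position: [0.4532, 0.3475, 0.0162]
tool_rot: [-3.141, -0.002, -2.751]
force: [-7.8, -2.5, 2.4]
grip_width: 0.0854
```

```bash
python3 - <<'E'
from h import *
rep(); f,g=pic("p6")
E
```

```text
t 6.72 pos_b mm [-85.9   9.   16.2] rpy [-1.7997e+02 -1.3000e-01 -1.5762e+02] F_b [-8.1  0.7  2.4] w 85.4
```

View pics/p6.png

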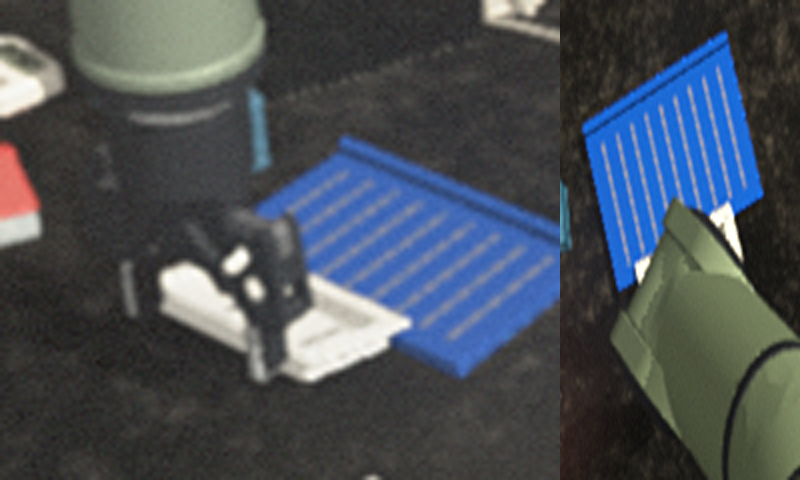

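Call:
servo_tool --rows '[[[-0.11,0,-0.3,0,0,0],[-0.12,0,-0.3,0,0,0],[-0.13,0,-0.3,0,0,0],[-0.14,0,-0.3,0,0,0],[0,0,0,0,0,0]]]'

```text
clock: 7.45
position: [0.4582, 0.3497, 0.0285]
tool_rot: [-3.141, -0.002, -2.751]
force: [-6.3, -2.1, 3.6]
grip_width: 0.0855
```

```bash
python3 - <<'E'
from h import *
rep(); f,g=pic("p7")
E
```

```text
t 7.45 pos_b mm [-80.4   9.1  28.5] rpy [-1.7998e+02 -9.0000e-02 -1.5763e+02] F_b [-6.6  0.5  3.6] w 85.5
```

View pics/p7.png

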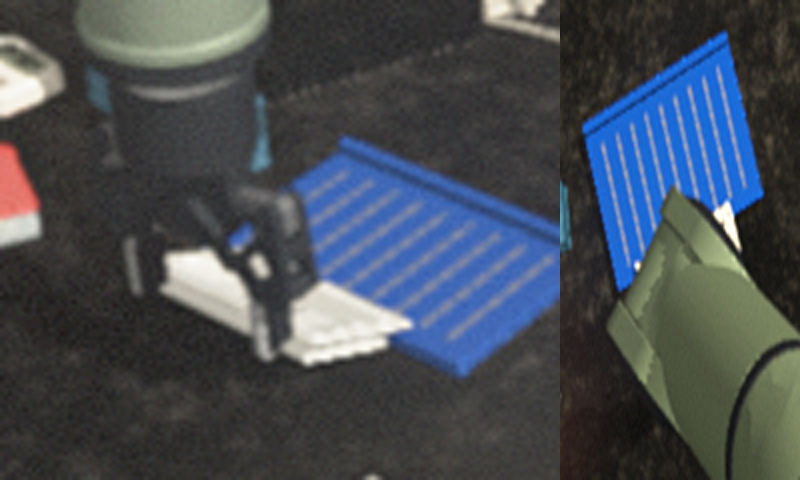

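Call:
servo_tool --rows '[[[-0.17,0,-0.3,0,0,0],[-0.19,0,-0.3,0,0,0],[-0.2,0,-0.29,0,0,0],[-0.21,0,-0.28,0,0,0],[0,0,0,0,0,0]]]'

```text
clock: 8.18
position: [0.4654, 0.3526, 0.0402]
tool_rot: [-3.141, -0.001, -2.751]
force: [-5.8, -2.3, 4.2]
grip_width: 0.0857
```

```bash
python3 - <<'E'
from h import *
rep(); f,g=pic("p8")
E
```

```text
t 8.18 pos_b mm [-72.7   9.1  40.2] rpy [-1.7998e+02 -8.0000e-02 -1.5763e+02] F_b [-6.3  0.1  4.2] w 85.7
```

View pics/p8.png

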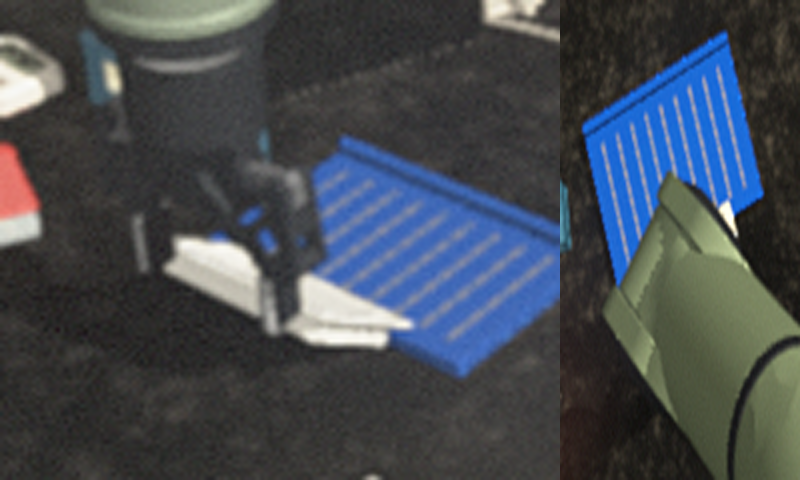

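Call:
servo_tool --rows '[[[-0.24,0,-0.3,0,0,0],[-0.27,0,-0.29,0,0,0],[-0.29,0,-0.28,0,0,0],[-0.31,0,-0.28,0,0,0],[0,0,0,0,0,0]]]'

```text
clock: 8.9
position: [0.4766, 0.3573, 0.0518]
tool_rot: [3.141, 0.001, -2.751]
force: [-0.9, -0.5, 0.7]
grip_width: 0.0855
```

```bash
python3 - <<'E'
from h import *
rep(); f,g=pic("p9")
E
```

```text
t 8.90 pos_b mm [-60.5   9.1  51.8] rpy [ 1.7999e+02  3.0000e-02 -1.5764e+02] F_b [-1.1 -0.1  0.7] w 85.5
```

View pics/p9.png

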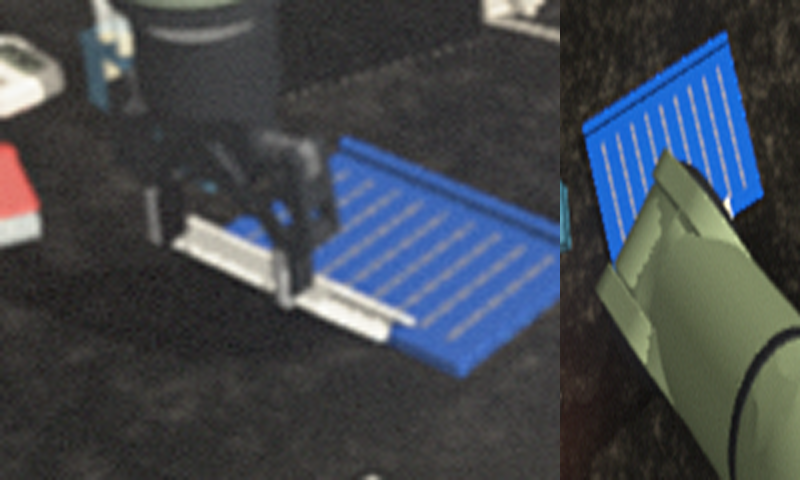

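Call:
servo_tool --rows '[[[-0.35,0,-0.27,0,0,0],[-0.35,0,-0.25,0,0,0],[-0.36,0,-0.23,0,0,0],[0,0,0,0,0,0]]]'

```text
clock: 9.5
position: [0.4865, 0.3613, 0.0593]
tool_rot: [3.141, 0.001, -2.751]
force: [-0.7, -0.0, -0.6]
grip_width: 0.0857
```

```bash
python3 - <<'E'
from h import *
rep(); f,g=pic("p10")
E
```

```text
t 9.50 pos_b mm [-49.8   9.1  59.3] rpy [ 1.7999e+02  3.0000e-02 -1.5765e+02] F_b [-0.7  0.2 -0.6] w 85.7
```

View pics/p10.png

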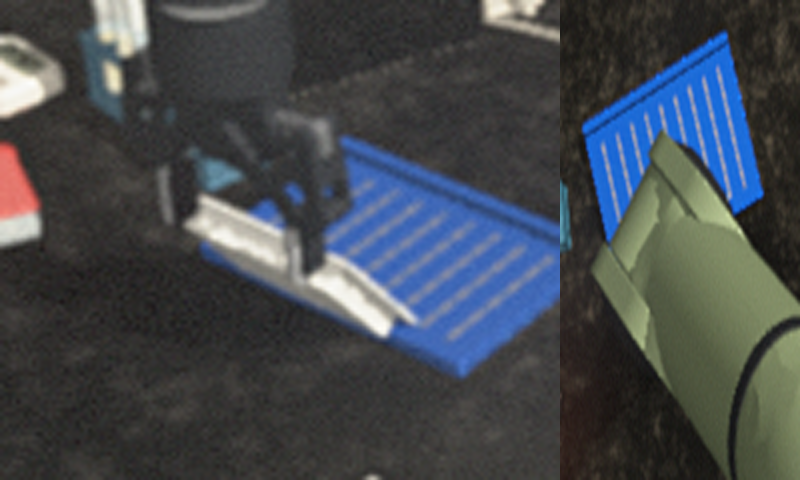

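Tray is now at about 57–60°, with its underside facing the camera. I'm keeping the fingertips on the rim and above the foot's edge, and carrying on along the arc.

Call:
servo_tool --rows '[[[-0.35,0,-0.32,0,0,0],[-0.4,0,-0.32,0,0,0],[-0.42,0,-0.3,0,0,0],[-0.45,0,-0.26,0,0,0],[0,0,0,0,0,0]]]'

```text
clock: 10.22
position: [0.5015, 0.3675, 0.0713]
tool_rot: [3.141, 0.0, -2.751]
force: [-0.6, 0.3, 0.1]
grip_width: 0.0855
```

```bash
python3 - <<'E'
from h import *
rep(); f,g=pic("p11")
E
```

```text
t 10.22 pos_b mm [-33.6   9.1  71.3] rpy [ 1.7999e+02  3.0000e-02 -1.5765e+02] F_b [-0.4  0.5  0.1] w 85.5
```

View pics/p11.png

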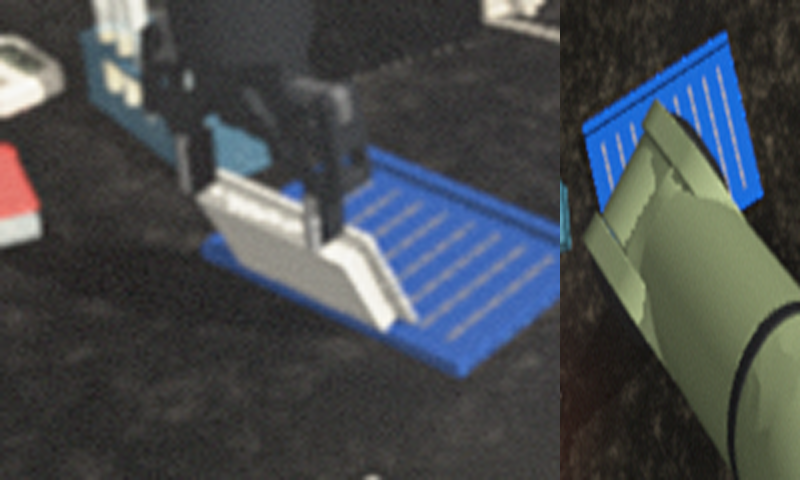

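Call:
servo_tool --rows '[[[-0.45,0,-0.2,0,0,0],[-0.5,0,-0.2,0,0,0],[-0.5,0,-0.2,0,0,0],[0,0,0,0,0,0]]]'

```text
clock: 10.82
position: [0.5149, 0.373, 0.0772]
tool_rot: [3.142, 0.0, -2.752]
force: [-0.5, 1.2, 0.6]
grip_width: 0.0857
```

```bash
python3 - <<'E'
from h import *
rep(); f,g=pic("p12")
E
```

```text
t 10.82 pos_b mm [-19.1   9.   77.2] rpy [ 1.7999e+02  2.0000e-02 -1.5765e+02] F_b [-0.   1.3  0.6] w 85.7
```

View pics/p12.png

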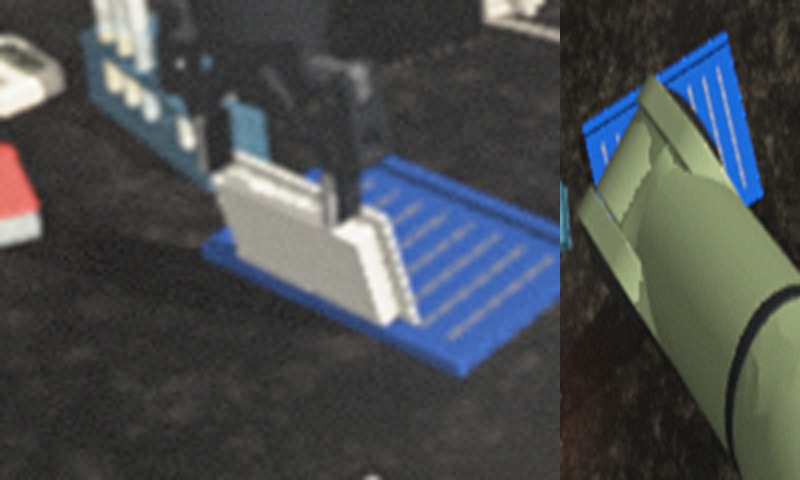

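Call:
servo_tool --rows '[[[-0.5,0,-0.15,0,0,0],[-0.5,0,-0.15,0,0,0],[-0.5,0,-0.1,0,0,0],[0,0,0,0,0,0]]]'

```text
clock: 11.42
position: [0.5288, 0.3787, 0.0811]
tool_rot: [3.142, 0.0, -2.751]
force: [-0.2, -0.7, -0.4]
grip_width: 0.0853
```

```bash
python3 - <<'E'
from h import *
rep(); f,g=pic("p13")
E
```

```text
t 11.43 pos_b mm [-4.1  9.  81.1] rpy [ 1.8000e+02  1.0000e-02 -1.5765e+02] F_b [-0.5 -0.6 -0.4] w 85.3
```

View pics/p13.png

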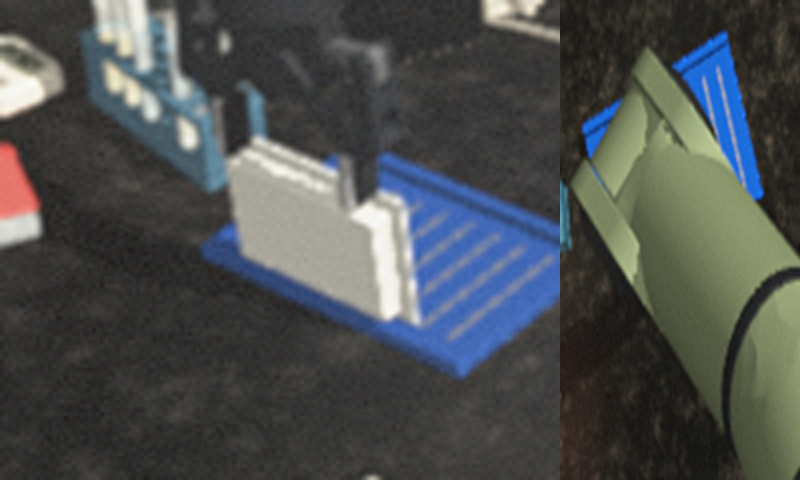

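Call:
servo_tool --rows '[[[-0.5,0,0,0,0,0],[-0.5,0,0,0,0,0],[-0.5,0,0,0,0,0],[0,0,0,0,0,0]]]'

```text
clock: 12.02
position: [0.5426, 0.3843, 0.081]
tool_rot: [3.142, 0.0, -2.751]
force: [-0.1, 0.3, -0.4]
grip_width: 0.0857
```

```bash
python3 - <<'E'
from h import *
rep(); f,g=pic("p14")
E
```

```text
t 12.03 pos_b mm [10.8  9.  81. ] rpy [ 180.      0.   -157.65] F_b [-0.   0.3 -0.4] w 85.7
```

View pics/p14.png

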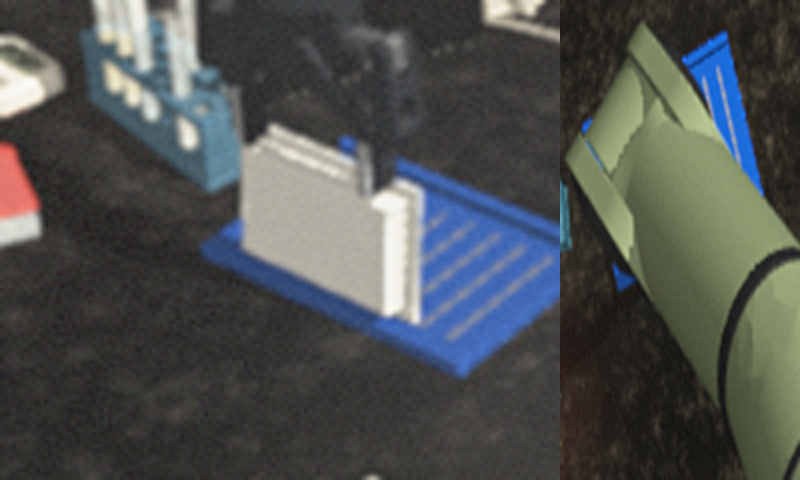

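```bash
cat >> h.py <<'E'
def yplane(f,crop,y=-.0556):
    uv=(200+crop[0]/4,140+crop[1]/4)
    d=f["R"].T@np.linalg.inv(f["K"])@np.array([uv[0],uv[1],1.]); c=-f["R"].T@f["t"]
    s=(y-(c-E)@BY)/(d@BY); return (w2b(c+s*d)*1000).round(1)
E
python3 - <<'E'
from h import *
f=bot.grab_frame("side")
for p in((423,185),(418,322),(385,215),(385,315)): print(p,yplane(f,p))
a=cv2.resize(f["image"][155:235,240:340],None,fx=7,fy=7,interpolation=cv2.INTER_CUBIC); cv2.imwrite("pics/z14.png",a[:,:,::-1])
E
```

```text
(423, 185) [ 31.6 -55.6  93.8]
(418, 322) [ 21.4 -55.6   4.2]
(385, 215) [ -1.4 -55.6  91.9]
(385, 315) [ -6.6 -55.6  26.4]
```

View pics/z14.png

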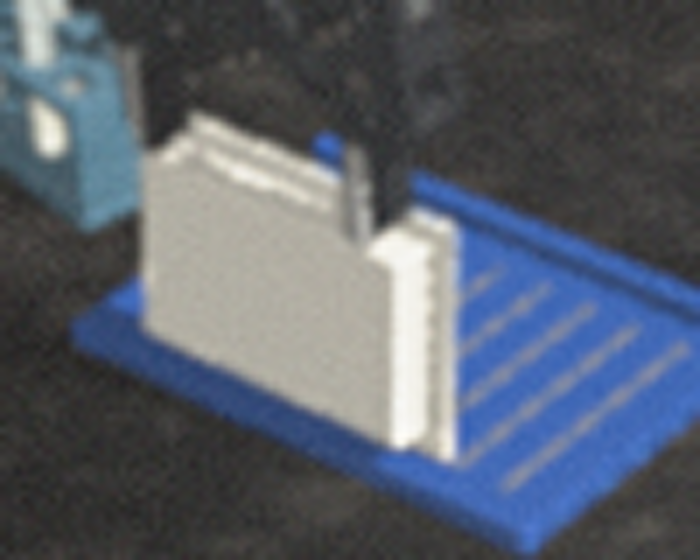

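The zoomed crop puts the tray at about 96°: rim top corner at x≈31 mm, bottom at 21 mm. A little more push will send it over.

Call:
servo_tool --rows '[[[-0.4,0,0,0,0,0],[-0.4,0,0.05,0,0,0],[-0.4,0,0.05,0,0,0],[0,0,0,0,0,0]]]'

```text
clock: 12.68
position: [0.5536, 0.3889, 0.0799]
tool_rot: [-3.142, -0.0, -2.751]
force: [0.3, -0.6, 0.9]
grip_width: 0.0853
```

```bash
python3 - <<'E'
from h import *
rep(); f,g=pic("p15")
E
```

```text
t 12.68 pos_b mm [22.7  9.  79.9] rpy [-180.     -0.   -157.64] F_b [ 0.  -0.7  0.9] w 85.3
```

View pics/p15.png

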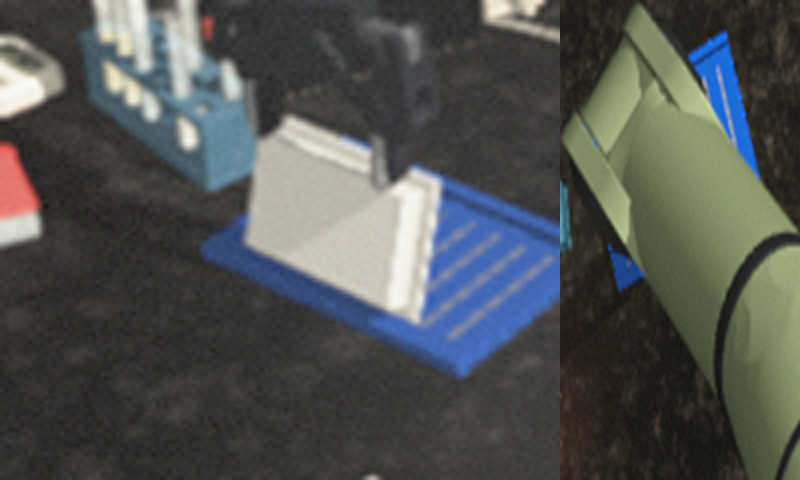

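Call:
servo_tool --rows '[[[-0.4,0,0,0,0,0],[-0.4,0,0,0,0,0],[0,0,0,0,0,0],[0,0,0,0,0,0]]]'

```text
clock: 13.28
position: [0.5606, 0.3919, 0.08]
tool_rot: [-3.142, -0.0, -2.751]
force: [-0.1, -0.9, -0.1]
grip_width: 0.0855
```

```bash
python3 - <<'E'
from h import *
rep(); f,g=pic("p16")
E
```

```text
t 13.28 pos_b mm [30.4  9.1 80. ] rpy [-1.8000e+02 -1.0000e-02 -1.5763e+02] F_b [-0.4 -0.8 -0.1] w 85.5
```

View pics/p16.png

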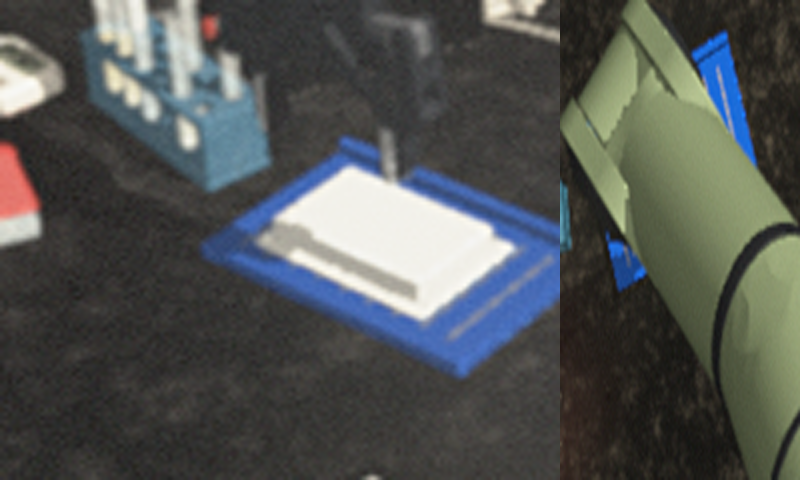

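The tray has fallen over and lies upside down on the board. I'll raise the arm, move it back, and measure.

Call:
servo_tool --rows '[[[0,0,-4,0,0,0],[0,0,-4,0,0,0],[3,-3,-4,0,0,0],[5,-4,0,0,0,0],[5,-4,0,0,0,0]]]'

```text
clock: 14.0
position: [0.4829, 0.2418, 0.2005]
tool_rot: [-3.141, 0.001, -2.751]
force: [1.2, -0.3, 0.1]
grip_width: 0.0854
```

Call:
servo_tool --rows '[[[5,-4,0,0,0,0],[4,-4,0,0,0,0],[0,0,0,0,0,0]]]'

```text
clock: 14.38
position: [0.4307, 0.133, 0.2006]
tool_rot: [-3.14, -0.0, -2.755]
force: [1.2, 0.6, 0.2]
grip_width: 0.0852
```

```bash
python3 - <<'E'
from h import *
rep(); f,g=pic("p17")
im=g["image"]; c=big(white(im),(215,190,300,270))
P=np.array([w2b(ray(g,p[0],.013))[:2]*1000 for p in c]).astype(np.float32)
r=cv2.minAreaRect(P); print(r, cv2.boxPoints(r).round(1))
cv2.imwrite("pics/t17.png",cv2.resize(im[170:290,190:330],None,fx=5,fy=5,interpolation=cv2.INTER_CUBIC)[:,:,::-1])
E
```

```text
t 14.38 pos_b mm [-188.4 -180.7  200.6] rpy [-1.7992e+02 -2.0000e-02 -1.5786e+02] F_b [1.3 0.1 0.2] w 85.2
((63.51654815673828, 6.089263916015625), (135.01112365722656, 94.50588989257812), 89.96483612060547) [[ 16.2 -61.4]
 [110.7 -61.4]
 [110.8  73.6]
 [ 16.3  73.6]]
```

View pics/t17.png

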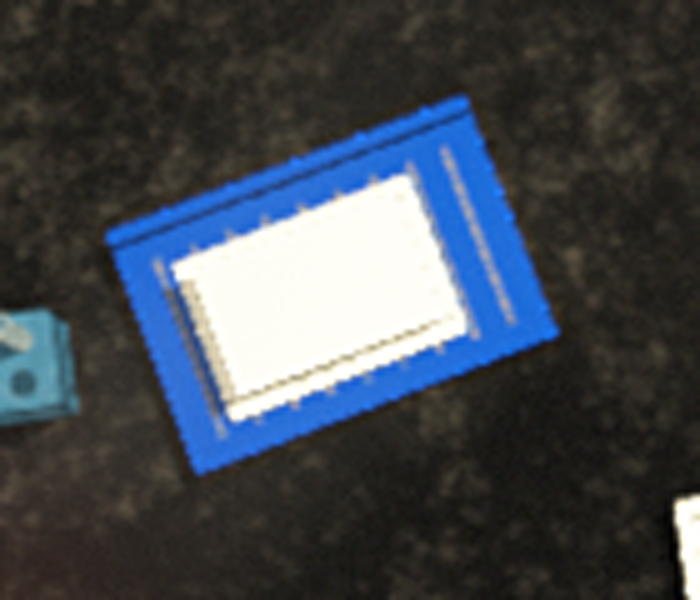

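View pics/p17.png

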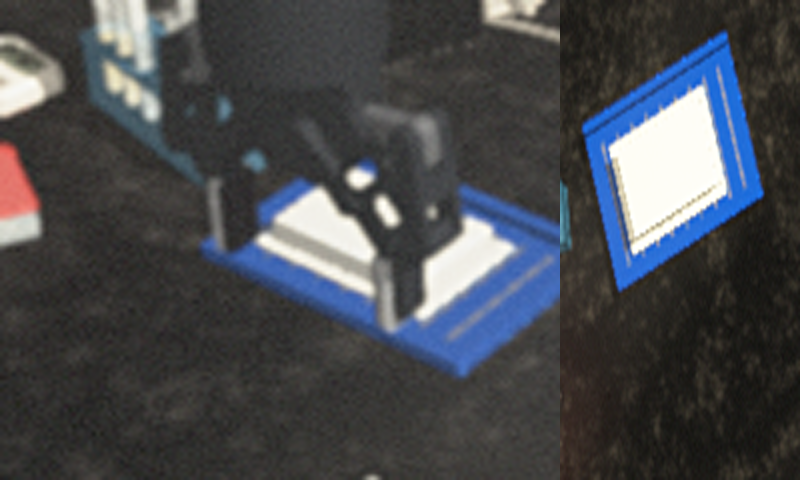

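The top view shows the whole tray on the board. It spans 16–111 mm from the front edge (flat top ends at 126 mm) and y from -61 to 74 mm (limit ±100 mm). Nothing overhangs and the rail is clear, so I'm handing in.

```bash
python3 - <<'E'
from h import *
print(bot.job_done()); rep()
E
```

```text
the job is handed in; nothing more can be done
None
the job is handed in; nothing more can be done
```

The larger white tray now lies upside down on the blue draining board, turned using only pushes of the open fingertips. `bot.job_done()` gives no verdict, so this rests on my own measurements.

- **Push:** I pushed the tray about 26 mm until its foot met the board's front edge. The force on the tool was about 11 N, and the tray looked square to the edge.
- **Tip:** With about 6–8 N on the near rim I worked the fingertips up along the arc. The tray passed 57° and 90° and fell over by itself at about 105°. The 96° reading was measured; the other angles are judged from the pictures.
- **Last check:** From the top camera the tray spans 16–111 mm behind the front edge, where the flat top ends at 126 mm. Sideways it runs from -61 to +74 mm, against ±100 mm. Its sides are parallel to the board's within the measurement, with no overhang and the rail clear.
- **Surroundings:** The arm passed nowhere near the bystanders. I did not measure their positions again at the end; the rack and red-lidded box looked unmoved in the pictures. The arm finished about 14.4 s in, raised and clear of everything.
- **Disagreements:** The last tray outline measured 95 x 135 mm against the true 88 x 130 mm, probably from pixel bleed and the raised foot, so the real margins are slightly larger. Early side-view readings of the flat tray and board were 3–6 mm off the top view; I used the top view.

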